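# Set a transmitted-light base for bright-field viewing

### The job

Set the microscope's light base for looking at a stone in bright field: gently push the black dark-field stop away from over the iris, all the way round to its rest, and push the iris lever round its arc until its pointer stands at the red index on the scale. Push the two black knobs from the side with the fingertips or the outside of the fingers, without gripping them; leave the red index and the loose things round the base where they are.

Things in the scene. Friction and masses are not known exactly. Their poses are not given: they have to be found in the camera images.
- light_base: cream enamelled light base, fixed to the worktop, 205 (x) x 246 (y) x 55 mm high with its works on top. Origin: on the worktop straight below the centre of the iris; the housing reaches 103 mm to -x and +x, 103 mm to -y and 143 mm to +y in its own axes; it stands turned by up to 0.35 rad.
- iris_centre (a point): centre of the iris and axis (vertical) of its ring, 70 mm above the worktop. The dark knurled ring is 93 mm across, its top 74 mm above the worktop; steel leaves inside it close as it turns.
- iris_knob (a point): middle of the black upright knob on the iris lever: 12 mm across, 26 mm tall (79 to 105 mm above the worktop), 62 mm from the iris axis. Below it the 9 mm wide lever bar, top at 79 mm. Push the knob sideways along its circle; fingertips at 84 to 95 mm above the worktop clear the bar, the scale and the index. A knob centred between the two fingers counts as gripped.
- iris_pointer (a point): tip of the lever's pointer, in line with the knob, 77 mm from the iris axis, close above the scale (59 mm above the worktop).
- index_point (a point): tip of the red index clip's aim on the scale: the same circle (77 mm from the iris axis) and height as the pointer tip, so the two points coincide when the lever is set. The clip (11 mm wide, 20 mm long, at most 63 mm above the worktop) sits outside that circle on the pale scale; it slides if knocked.
- iris (a joint): angle of the iris ring (rad), 0 = lever at its right-hand end (fully open) to 1.75; grows as the lever goes clockwise seen from above. About 2 N at the knob turns it; it stays where it is left.
- index (a joint): angle of the red index on the same scale as iris (0.8 to 1.6 rad; the lever starts at 0 to 0.5). Scale ticks every 0.05 rad, longer ones every 0.1 rad.
- dark_stop (a joint): angle of the swing-out stop (rad), 0 = over the iris, 1.4 = its rest, against the end stop; it starts at 0 to 0.15. Grows clockwise seen from above. About 0.7 N at the knob turns it; it stays where it is left.
- stop_pivot (a point): vertical pivot of the swing-out stop, 84 mm above the worktop, at the rear left of the iris (70 mm to +x, 50 mm to +y of the iris centre in the base's axes); its screw reaches 90 mm.
- stop_knob (a point): middle of the black upright knob at the centre of the stop's black disc (47 mm across, top 86 mm above the worktop): 12 mm across, 26 mm tall (86 to 112 mm above the worktop), 86 mm from the pivot. Push it sideways along its circle, fingertips at 90 to 102 mm above the worktop. A knob centred between the two fingers counts as gripped. At rest it is at about 9 mm to +x and 110 mm to +y of the iris centre in the base's axes.
- polish_bottle: pink varnish bottle with a tan cap, 31 mm wide, 79 mm tall, standing, loose; leave it. Origin: centre of its underside
- tweezers: steel tweezers, 13 x 128 x 9 mm, lying, loose; leave it. Origin: centre of its underside
- pen: blue and white pen, 10 x 132 x 12 mm, lying, loose; leave it. Origin: centre of its underside
- peach_bowl: small peach-coloured bowl, 76 mm wide, 24 mm tall, loose; leave it. Origin: centre of its underside
- white_bowl: small white bowl, 68 mm wide, 20 mm tall, loose; leave it. Origin: centre of its underside

How it is judged:
At the end, for the whole second after the job is handed in: The dark-field stop stands at its rest (above 1.32 of 1.4 rad), the pointer tip of the iris lever within 4 mm of the red index's point (about half a long division), both at rest (value of joint dark_stop above 1.32 rad and distance between iris_pointer and index_point below 0.004 m and velocity of joint iris between -0.02 and 0.02 rad/s and velocity of joint dark_stop between -0.02 and 0.02 rad/s); the robot touches nothing.
It fails at once if the iris lever's knob is straddled or gripped between the fingers (contact force between the fingers and iris above 0.3 N and horizontal distance between the grasp point and iris_knob below 0.008 m and z of the grasp point in the frame of iris_knob between -0.03 and 0.024 m).
It fails at once if the stop's knob is straddled or gripped between the fingers (contact force between the fingers and dark_stop above 0.3 N and horizontal distance between the grasp point and stop_knob below 0.008 m and z of the grasp point in the frame of stop_knob between -0.03 and 0.024 m).
It fails at once if the red index is shifted by more than 2 mm (distance of index_point from where it was at the start of the episode above 0.002 m).
It fails at once if the iris lever or the stop is forced (more than 40 N) (contact force between any of the arm, the fingers and iris above 40 N or contact force between any of the arm, the fingers and dark_stop above 40 N).
It fails at once if a bystander is moved by more than 15 mm or lifted (distance of any of polish_bottle, tweezers, pen, peach_bowl, white_bowl from where it was at the start of the episode above 0.015 m).
It also fails if it takes over 58 s, if anything falls off the work surface, if the arm or the gripper's body presses on something with over 40 N, if the wrist force passes 120 N, or if a joint passes its speed limit or range.

### The arm

A 7-joint arm with a two-finger parallel gripper is mounted at the origin on a cart in front of the work surface, level with it; the furniture and walls round the work are solid. World frame = base frame: x ahead of the robot, y to its left, z up, the work surface at z = 0. Lengths are in m, angles in rad, forces in N, time in s.
With the tool pointing down it reaches from about 0.4 to 0.875 m from the base axis. Payload 4.4 kg.
Tool frame: the origin (TCP) lies between the finger pads; the fingertips stand 17 mm ahead of it and the grasp point (between the pads) lies 2 mm behind it; y points along the fingers, x is the direction in which the jaws open and shut, and the axes are right-handed (so a half turn about y gives the same grasp; the last joint's range is limited). The gripper opens to 85 mm and grips with 20 to 120 N. Pads are 22 mm wide; open, the fingers measure 114 mm over their backs; the gripper's body (76 mm by 85 mm) begins 54 mm behind the grasp point. The pads swing forward as they close: fully open they stand 13 mm farther back than shut.
Start: joints at [1.043, 0.628, 0.038, 1.517, -0.027, 0.996, -0.02], TCP at [0.29, -0.582, 0.248] pointing down, gripper open.
Joint ranges: [-3.06, 3.06], [-0.37, 2.12], [-1.25, 1.32], [0.18, 2.47], [-1.1, 4.24], [0.23, 1.98], [-2.94, 2.94]. Speed limits (rad/s): [2.57, 2.57, 3.14, 3.14, 3.14, 3.14, 3.14].

### API

Orientations are given as a unit quaternion [w, x, y, z].
In Python, from cell import env, viewer gives the robot as it stands. The module is installed in compiled form; this text tells all that it offers.
- The arm moves only by the tool carry_out, never from a script. Its argument "motion" is a list of rows, each a list of 3 entries, a list of its own where there are three numbers: the shift along the tool's x, y, z in m, then the turn, a rotation vector about the tool's x, y, z in degrees, then the closure in counts, from 0 (fully open) to 255 (shut). A call has 1 to 20 rows; each row shifts and turns the pose as measured when the row begins, along the tool's axes as they then stand; what a row does not reach is not made up. A row lasts 1/12 s, in which the tool goes at most 41.7 mm and 7.16 degrees, less where a joint would pass 70% of its speed; a pose out of reach is approached as far as the arm can. A call with a gripper value outside its range is refused whole. The fingers move at their own pace and stop on an object; "grip_force" is the grip in N (left out, the last holds). Time passes only in rows, so rows that do not move let the fingers close. It gives the time, the measured TCP pose, the force and the opening at its end, in the units of the state.
- env.observe(): the state, without advancing time (a new reading comes with each control period).
- viewer.get_image(name): name is "side" or "top" or "wrist"; returns a dict with "frame" (400x640x3 uint8, red, green, blue), "mtx" (3x3 intrinsics, pixels), "extrinsics" (4x4, takes a point from world to camera coordinates). Camera axes: x right, y up, looking along -z (the intrinsics and any distortion apply to the point x, -y, -z); pixel columns grow to the right and rows downward; lengths in m; the calibration is good to about 2 mm. The wrist camera is an equidistant fisheye: a pixel r from the principal point sees the ray r / f radians off the axis. A picture is of the moment at which its call begins. There is no depth.
- env.job_done(): hands the job in, once; it reports no verdict.
The state is a dict: "time_s": time; "joint_pos": joint angles; "qd": joint speeds; "joint_efforts": joint torques, N m; "eef_pos": TCP position; "orientation": TCP orientation; "wrist_force": force on the tool from outside, world axes, zero at the start; "moment": the same for the moment, N m; "grip_width": opening from 0.0 (shut) to 1.0 (fully open).
Only numpy, scipy, OpenCV 4.12 (cv2) and the standard library are available. Lean on these libraries where they do the work, as an engineer would, in place of code of your own. Each camera call takes 0.05 s, during which the arm holds its last target.

## Working session

There is one attempt and no reset: what is moved stays moved. The work goes in short steps, Python scripts to look and compute and a tool call to move; the robot and the scene stay as the last step left them, time stands still between calls to the robot, and variables do not carry over. Pictures are saved under pics/ and viewed, and the job is handed in when it is done.

Besides the shell and the picture viewer there is one more tool, called after "Emit:" by a JSON object that holds its "method" and its "body", one argument or row to a line. carry_out: Moves the arm, as the interface text tells. Its arguments: {"type":"object","properties":{"motion":{"type":"array"},"grip_force":{"type":"number"}},"required":["motion"]}

```bash
mkdir -p pics
python3 - <<'E'
from cell import env, viewer
import cv2,json
s=env.observe(); print(s)
for n in ["side","top"]:
    d=viewer.get_image(n); cv2.imwrite(f"pics/{n}0.png",d["frame"][:,:,::-1]); print(n,d["mtx"],d["extrinsics"])
E
```

```text
{'time_s': 0.0, 'joint_pos': array([ 1.04319964,  0.62935991,  0.03843619,  1.51840167, -0.02701555,
        0.99630461, -0.01997404]), 'qd': array([ 1.22209350e-03, -1.23736203e-03,  6.10677173e-05,  7.34433691e-04,
       -9.30054722e-05, -8.74680510e-04, -1.67438570e-03]), 'joint_efforts': array([-9.00336345e-04, -5.63389564e+01,  1.22615721e+00, -1.93439984e+01,
        1.10082712e-02,  1.04293157e-02,  3.88849113e-07]), 'eef_pos': array([ 0.2893706 , -0.58134834,  0.24736926]), 'orientation': array([ 0.60152115, -0.60079956,  0.37288783, -0.37170804]), 'wrist_force': array([-0.66750922,  0.70095976,  0.58668511]), 'moment': array([-0.01135321, -0.00777661,  0.03360347]), 'grip_width': 0.9976001657623218}
side [[421.76849503   0.         315.78312601]
 [  0.         421.76849503 195.04461496]
 [  0.           0.           1.        ]] [[-9.47867183e-01 -3.18665474e-01  3.45153785e-04  5.05569991e-01]
 [ 1.15823701e-01 -3.43506961e-01  9.31980600e-01 -1.01568830e-01]
 [-2.96871477e-01  8.83433802e-01  3.62507990e-01 -8.15046154e-01]
 [ 0.00000000e+00  0.00000000e+00  0.00000000e+00  1.00000000e+00]]
top [[460.40819794   0.         313.47117963]
 [  0.         460.40819794 211.49841809]
 [  0.           0.           1.        ]] [[ 0.01980429 -0.9997477  -0.01059878  0.12153955]
 [ 0.99381712  0.01852624  0.10947283 -0.52786832]
 [-0.10924886 -0.01270128  0.99393328 -1.01452973]
 [ 0.          0.          0.          1.        ]]
```

View pics/top0.png

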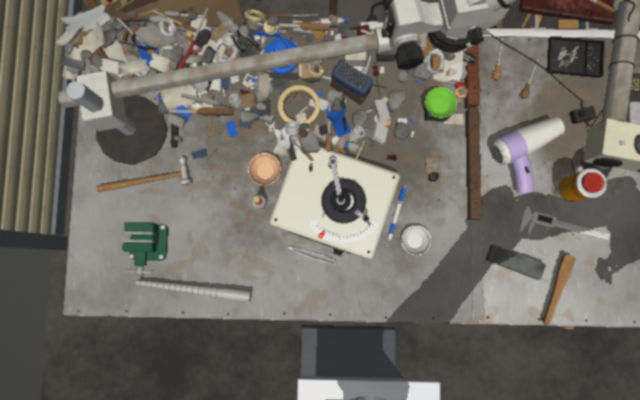

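View pics/side0.png

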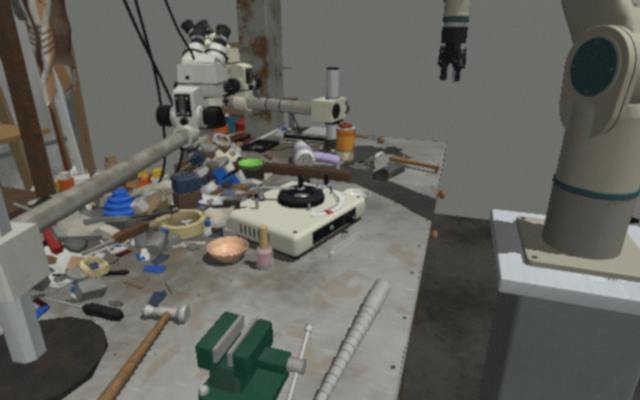

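```bash
cat > h.py <<'E'
import numpy as np, cv2
from scipy.spatial.transform import Rotation as R
def cast(d,uv,z):
    K,E=d["mtx"],d["extrinsics"]; uv=np.atleast_2d(uv).astype(float)
    r=np.c_[(uv[:,0]-K[0,2])/K[0,0],-(uv[:,1]-K[1,2])/K[1,1],-np.ones(len(uv))]@E[:3,:3]
    c=-E[:3,:3].T@E[:3,3]; return c+r*((z-c[2])/r[:,2:3])
def proj(d,P):
    K,E=d["mtx"],d["extrinsics"]; p=np.atleast_2d(P)@E[:3,:3].T+E[:3,3]
    return np.c_[K[0,0]*p[:,0]/-p[:,2]+K[0,2], -K[1,1]*p[:,1]/-p[:,2]+K[1,2]]
def rot(s): 
    q=s["orientation"]; return R.from_quat([q[1],q[2],q[3],q[0]]).as_matrix()
E
python3 - <<'E'
from cell import env; from h import *
print(rot(env.observe()))
im=cv2.imread("pics/top0.png"); cv2.imwrite("pics/top0z.png",cv2.resize(im[100:300,200:460],None,fx=3,fy=3,interpolation=cv2.INTER_CUBIC))
E
```

```text
[[ 4.45561021e-01 -7.87240918e-04  8.95251226e-01]
 [-8.95249874e-01  1.55569874e-03  4.45561716e-01]
 [-1.74350562e-03 -9.99998480e-01 -1.16186132e-05]]
```

View pics/top0z.png

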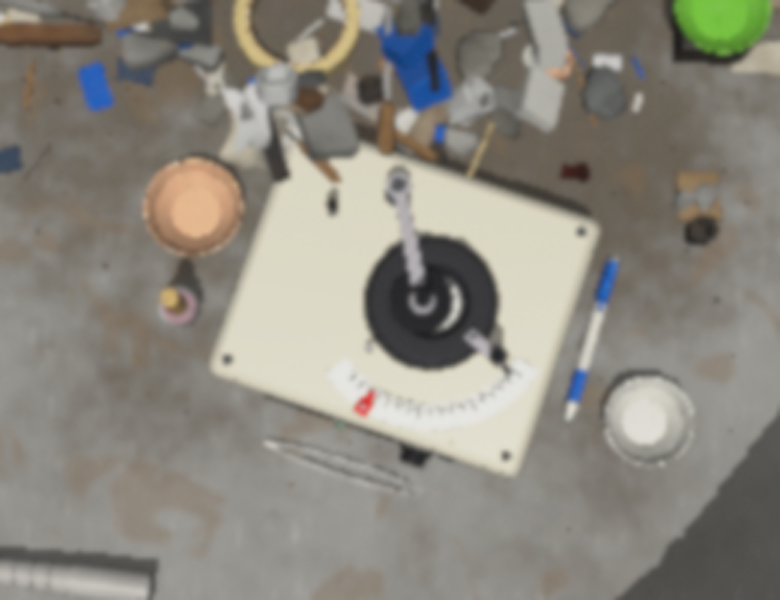

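Run:
```python
from cell import env, viewer; from h import *
d=viewer.get_image("top"); im=d["frame"]; hsv=cv2.cvtColor(im,cv2.COLOR_RGB2HSV)
# ring
g=cv2.cvtColor(im,cv2.COLOR_RGB2GRAY); m=np.zeros_like(g); m[165:235,305:385]=(g[165:235,305:385]<90)*255
m=cv2.morphologyEx(m,cv2.MORPH_OPEN,np.ones((7,7),np.uint8))
cs,_=cv2.findContours(m,cv2.RETR_EXTERNAL,cv2.CHAIN_APPROX_NONE); c=max(cs,key=cv2.contourArea)
P=cast(d,c[:,0,:],.070); (cx,cy),(a,b),_=cv2.fitEllipse((P[:,:2]*1000).astype(np.float32)); print("ring",cx,cy,a,b)
C=np.array([cx,cy])/1000
# housing corners: cream mask
red=((hsv[...,1]>120)&((hsv[...,0]<8)|(hsv[...,0]>172))); red[:225]=0;red[245:]=0;red[:,:310]=0;red[:,335:]=0
v,u=np.nonzero(red); print("red",len(u)); Q=cast(d,np.c_[u,v],.061)[:,:2]
r=np.hypot(*(Q-C).T); th=np.arctan2(*(Q-C).T[::-1]); print("r",r.min(),r.max(),"th",th.mean(), "cent",Q.mean(0)); 
inn=r<np.quantile(r,.25); print("inner th",th[inn].mean())
for n,uv,z in [("pivot",(332.7,160.5),.09),("iknobtop",(365.5,217.6),.105),("sknobtop",(340.5,199.5),.112),("ptr",(369.5,223.5),.059)]:
    q=cast(d,uv,z)[0,:2]; print(n,q,np.hypot(*(q-C)),np.arctan2(*(q-C)[::-1]))
hull=((hsv[...,1]<70)&(g>170)).astype(np.uint8)*255; hull[:140]=0;hull[265:]=0;hull[:,:265]=0;hull[:,402:]=0
cs,_=cv2.findContours(hull,cv2.RETR_EXTERNAL,cv2.CHAIN_APPROX_NONE); c=max(cs,key=cv2.contourArea)
print(cv2.minAreaRect((cast(d,c[:,0,:],.055)[:,:2]*1000).astype(np.float32)))
o=cv2.resize(im[185:255,300:390],None,fx=8,fy=8,interpolation=cv2.INTER_CUBIC);cv2.imwrite("pics/z1.png",o[...,::-1])
```

```text
ring 545.9491577148438 67.35049438476562 81.11125946044922 94.29601287841797
red 17
r 0.07877022320314202 0.09336735237420773 th 2.589217378236951 cent [0.47203655 0.11290326]
inner th 2.585231194011943
pivot [0.63044453 0.09153361] 0.08788795081548793 0.2787545648978779
iknobtop [0.50631041 0.02132361] 0.060742933311964356 -2.2817616680920025
sknobtop [0.54268919 0.0745587 ] 0.007911109639534283 1.9955266225171573
ptr [0.49800545 0.00782022] 0.07643593928385342 -2.248801081192688
((551.492919921875, 87.06354522705078), (241.49945068359375, 197.45791625976562), 72.18375396728516)
```

View pics/z1.png

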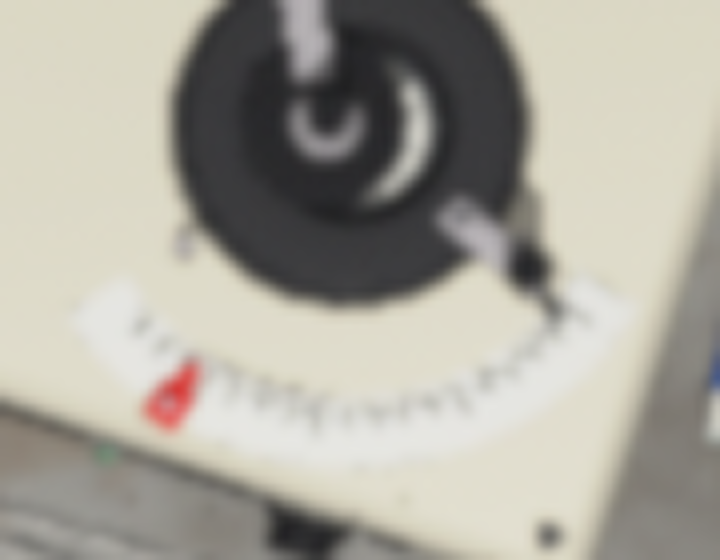

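Run:
```python
from cell import env, viewer; from h import *
from scipy.optimize import least_squares
d=viewer.get_image("top"); im=d["frame"]; g=cv2.cvtColor(im,cv2.COLOR_RGB2GRAY).astype(float)
print("cam",-d["extrinsics"][:3,:3].T@d["extrinsics"][:3,3])
# radial edge search, subpixel at mid level 130 in arcs free of parts (image angles)
pts=[]
c0=np.array([343.7,200.3])
for a in np.deg2rad(np.r_[-60:20:4,60:120:4,150:235:4]):
    rr=np.arange(14,30,.1); u=c0[0]+rr*np.cos(a); v=c0[1]+rr*np.sin(a)
    val=cv2.remap(g.astype(np.float32),u.astype(np.float32)[None],v.astype(np.float32)[None],cv2.INTER_LINEAR)[0]
    k=np.nonzero(val>135)[0]; k=k[rr[k]>17]
    if len(k): pts.append((u[k[0]],v[k[0]]))
for z in (.074,.066):
    P=cast(d,pts,z)[:,:2]
    f=lambda p:np.hypot(*(P-p[:2]).T)-p[2]
    s=least_squares(f,[.545,.067,.0465],loss='soft_l1',f_scale=.001); print(z,s.x,np.abs(s.fun).mean())
```

```text
cam [0.41136136 0.11840246 1.06745027]
0.074 [0.54634772 0.06674881 0.04910979] 0.0003257986883943881
0.066 [0.54743427 0.06633277 0.04950497] 0.0003283787111707618
```

Emit:
{"method": "carry_out", "body": {
  "motion": [
    [[-0.022, 0, 0.024], [0, 0, 0], 255],
    [[-0.022, 0, 0.024], [0, 0, 0], 255],
    [[-0.022, 0, 0.024], [0, 0, 0], 255],
    [[-0.022, 0, 0.024], [0, 0, 0], 255],
    [[-0.022, 0, 0.024], [0, 0, 0], 255],
    [[-0.022, 0, 0.024], [0, 0, 0], 255],
    [[-0.022, 0, 0.024], [0, 0, 0], 255],
    [[-0.022, 0, 0.024], [0, 0, 0], 255],
    [[-0.022, 0, 0.024], [0, 0, 0], 255],
    [[-0.022, 0, 0.024], [0, 0, 0], 255],
    [[-0.022, 0, 0.024], [0, 0, 0], 255],
    [[-0.022, 0, 0.024], [0, 0, 0], 255],
    [[-0.022, 0, 0.024], [0, 0, 0], 255],
    [[-0.022, 0, 0.024], [0, 0, 0], 255],
    [[0, 0, 0], [0, -6.5, 0], 255],
    [[0, 0, 0], [0, -6.5, 0], 255],
    [[0, 0, 0], [0, -6.5, 0], 255],
    [[0, 0, 0], [0, -6.5, 0], 255],
    [[0, 0, 0], [0, -6.5, 0], 255],
    [[0, 0, 0], [0, -6.5, 0], 255]
  ],
  "grip_force": 30
}}

```text
time_s: 1.87
eef_pos: [0.4599, -0.1333, 0.2435]
orientation: [-0.693, 0.694, -0.139, 0.138]
wrist_force: [0.1, -0.2, 0.8]
grip_width: 0.001
```

```bash
cat >> h.py <<'E'
def delta(s,target,zyaw=None):
    M=rot(s); d=M.T@(np.array(target)-s["eef_pos"]); 
    y=np.degrees(np.arctan2(M[1,2],M[0,2])); print("pos",s["eef_pos"].round(4),"t",round(s["time_s"],2),"d tool mm",(d*1000).round(1),"z yaw",y.round(1),"tilt",M[2].round(3),"F",s["wrist_force"].round(2))
E
python3 - <<'E'
from cell import env, viewer; from h import *
s=env.observe(); delta(s,[.524,.035,.18])
d=viewer.get_image("wrist"); cv2.imwrite("pics/w1.png",d["frame"][...,::-1]); print(d["mtx"])
E
```

```text
pos [ 0.4599 -0.1333  0.2435] t 1.87 d tool mm [ -5.4  63.4 180.1] z yaw 67.4 tilt [-0.002 -1.    -0.001] F [ 0.09 -0.23  0.82]
[[309.70691629   0.         321.70186246]
 [  0.         309.70691629 202.45514557]
 [  0.           0.           1.        ]]
```

View pics/w1.png

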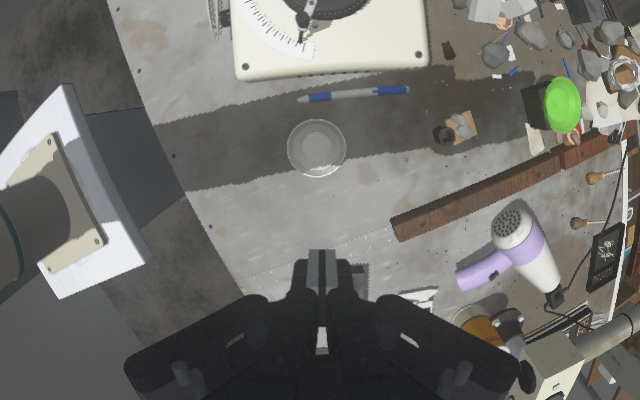

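Emit:
{"method": "carry_out", "body": {
  "motion": [
    [[-0.001, 0, 0.025], [0, 0, 0], 255],
    [[-0.001, 0.01, 0.025], [0, 0, 0], 255],
    [[-0.001, 0.01, 0.025], [0, 0, 0], 255],
    [[-0.001, 0.01, 0.025], [0, 0, 0], 255],
    [[-0.001, 0.01, 0.025], [0, 0, 0], 255],
    [[0, 0.01, 0.025], [0, 0, 0], 255],
    [[0, 0.01, 0.02], [0, 0, 0], 255],
    [[0, 0, 0], [0, 0, 0], 255]
  ]
}}

```text
time_s: 2.58
eef_pos: [0.5248, 0.028, 0.1811]
orientation: [-0.691, 0.692, -0.147, 0.148]
wrist_force: [0.1, -0.4, -0.4]
grip_width: -0.002
```

```bash
cat >> h.py <<'E'
def wray(d,uv):
    K,E=d["mtx"],d["extrinsics"]; x=(uv[0]-K[0,2])/K[0,0]; y=(uv[1]-K[1,2])/K[1,1]; t=np.hypot(x,y)
    v=np.array([np.sin(t)*x/t,-np.sin(t)*y/t,-np.cos(t)]); return -E[:3,:3].T@E[:3,3], E[:3,:3].T@v
def wcast(d,uv,z):
    c,v=wray(d,uv); return (c+v*(z-c[2])/v[2])
E
python3 - <<'E'
from cell import env, viewer; from h import *
s=env.observe(); delta(s,[.534,.05,.112])
d=viewer.get_image("wrist"); cv2.imwrite("pics/w2.png",d["frame"][...,::-1]); 
np.savez("w2.npz",mtx=d["mtx"],extrinsics=d["extrinsics"])
E
```

```text
pos [0.5248 0.028  0.1811] t 2.58 d tool mm [-0.7 69.  23.9] z yaw 65.9 tilt [ 0.002 -1.    -0.001] F [ 0.09 -0.44 -0.36]
```

View pics/w2.png

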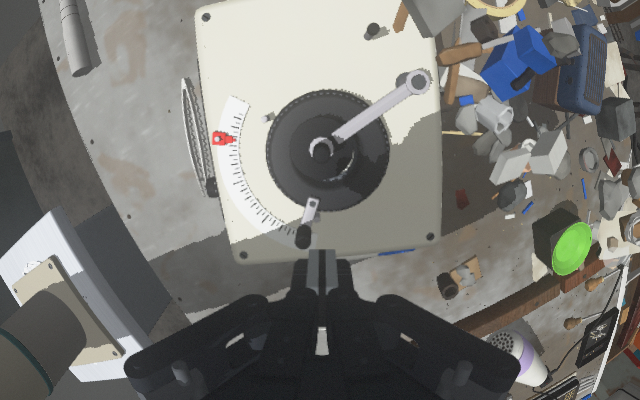

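Run:
```python
from h import *
d=dict(np.load("w2.npz"))
print("cam",-d["extrinsics"][:3,:3].T@d["extrinsics"][:3,3])
for n,uv,z in [("ringL",(267,150),.07),("ringR",(390,150),.07),("ringT",(328,89),.07),("ringB",(328,212),.07),("pivot",(418,80),.09),("sknob",(321,152),.112),("iknob",(303,230),.105),("idx",(239,138),.061)]:
    print(n,wcast(d,uv,z).round(4))
im=cv2.imread("pics/w2.png"); cv2.imwrite("pics/w2z.png",cv2.resize(im[80:280,200:440],None,fx=3,fy=3,interpolation=cv2.INTER_CUBIC))
```

```text
cam [0.55839152 0.10398292 0.30533572]
ringL [0.505  0.0872 0.07  ]
ringR [0.5922 0.0485 0.07  ]
ringT [0.5667 0.1103 0.07  ]
ringB [0.5275 0.0212 0.07  ]
pivot [0.6274 0.0922 0.09  ]
sknob [0.5452 0.0747 0.112 ]
iknob [0.5105 0.0283 0.105 ]
idx [0.4864 0.1054 0.061 ]
```

View pics/w2z.png

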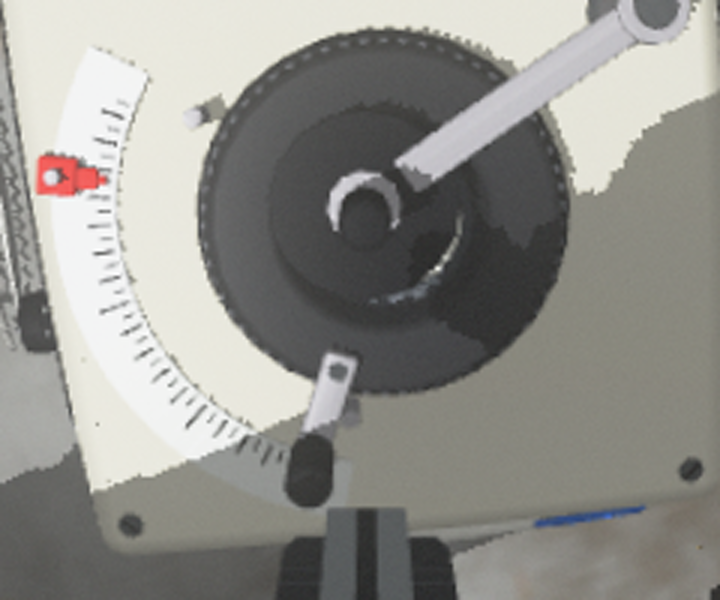

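Emit:
{"method": "carry_out", "body": {
  "motion": [
    [[0, 0, 0.012], [0, 0, 0], 255],
    [[0, 0, 0.012], [0, 0, 0], 255],
    [[0, 0.015, 0], [0, 0, 0], 255],
    [[0, 0.015, 0], [0, 0, 0], 255],
    [[0, 0.015, 0], [0, 0, 0], 255],
    [[0, 0.015, 0], [0, 0, 0], 255],
    [[0, 0.007, 0], [0, 0, 0], 255],
    [[0, 0, 0], [0, 0, 0], 255]
  ]
}}

```text
time_s: 3.3
eef_pos: [0.5398, 0.0476, 0.1164]
orientation: [-0.69, 0.691, -0.149, 0.157]
wrist_force: [0.4, 0.8, 0.2]
grip_width: -0.001
```

Run:
```python
from cell import env, viewer; from h import *
s=env.observe(); delta(s,[.534,.05,.114])
d=viewer.get_image("wrist"); cv2.imwrite("pics/w3.png",d["frame"][...,::-1]); 
d=viewer.get_image("side"); cv2.imwrite("pics/s3.png",cv2.resize(d["frame"][140:270,200:400,::-1],None,fx=4,fy=4,interpolation=cv2.INTER_CUBIC)); 
w=dict(np.load("w2.npz")); print(wcast(w,(303.3,241.5),.105))
```

```text
pos [0.5398 0.0476 0.1164] t 3.3 d tool mm [-6.3  2.4 -0.3] z yaw 65.0 tilt [ 0.011 -1.     0.001] F [0.44 0.81 0.16]
[0.50680747 0.02000221 0.105     ]
```

View pics/w3.png

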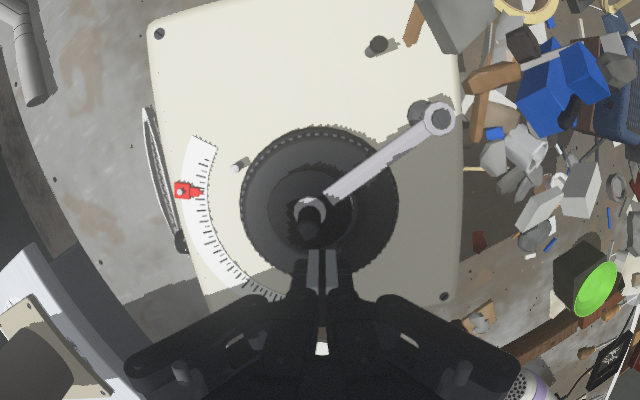

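View pics/s3.png

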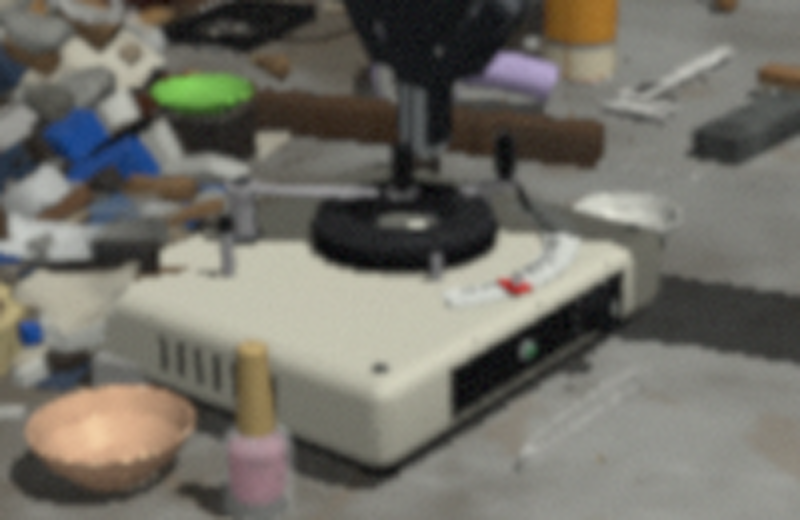

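Run:
```python
import numpy as np
P=np.array([.628,.0925]);ya=np.radians(65);Z=np.array([np.cos(ya),np.sin(ya)]);X=np.array([Z[1],-Z[0]])
f=np.linspace(-2.933,-4.15,19); K=P+.086*np.c_[np.cos(f),np.sin(f)]
for a,b,k in zip(f,np.diff(K,axis=0),K[1:]): print(round(a,2),(b@X*1000).round(1),(b@Z*1000).round(1),(k-.017*Z).round(4))
```

```text
-2.93 -3.3 4.8 [0.5357 0.065 ]
-3.0 -3.0 5.0 [0.535  0.0708]
-3.07 -2.7 5.2 [0.5348 0.0766]
-3.14 -2.3 5.3 [0.535  0.0824]
-3.2 -1.9 5.5 [0.5355 0.0882]
-3.27 -1.6 5.6 [0.5365 0.0939]
-3.34 -1.2 5.7 [0.5378 0.0996]
-3.41 -0.8 5.8 [0.5395 0.1051]
-3.47 -0.4 5.8 [0.5416 0.1106]
-3.54 -0.0 5.8 [0.544  0.1159]
-3.61 0.4 5.8 [0.5468 0.1209]
-3.68 0.8 5.8 [0.55   0.1258]
-3.74 1.2 5.7 [0.5534 0.1305]
-3.81 1.5 5.6 [0.5572 0.135 ]
-3.88 1.9 5.5 [0.5612 0.1391]
-3.95 2.3 5.3 [0.5656 0.143 ]
-4.01 2.6 5.2 [0.5701 0.1466]
-4.08 3.0 5.0 [0.575  0.1498]
```

Emit:
{"method": "carry_out", "body": {
  "motion": [
    [[-0.006, 0.003, 0], [0, 0, 0], 255],
    [[0, 0, 0.004], [0, 0, 0], 255],
    [[0, 0, 0.003], [0, 0, 0], 255],
    [[0, 0, 0], [0, 0, 0], 255]
  ]
}}

```text
time_s: 3.73
eef_pos: [0.5389, 0.0572, 0.1171]
orientation: [0.69, -0.69, 0.148, -0.159]
wrist_force: [-1.1, -0.9, -0.7]
grip_width: 0.001
```

Emit:
{"method": "carry_out", "body": {
  "motion": [
    [[-0.003, 0.003, 0.006], [0, 0, 0], 255],
    [[-0.003, 0.002, 0.006], [0, 0, 0], 255],
    [[-0.003, 0.001, 0.006], [0, 0, 0], 255],
    [[-0.0025, 0, 0.006], [0, 0, 0], 255],
    [[-0.002, 0, 0.006], [0, 0, 0], 255],
    [[-0.0015, 0, 0.006], [0, 0, 0], 255],
    [[-0.001, 0, 0.006], [0, 0, 0], 255],
    [[0, 0, 0], [0, 0, 0], 255]
  ]
}}

```text
time_s: 4.4
eef_pos: [0.543, 0.1076, 0.1111]
orientation: [0.69, -0.69, 0.147, -0.159]
wrist_force: [-0.1, 0.2, 0.3]
grip_width: 0.001
```

Run:
```python
from cell import env, viewer; from h import *
s=env.observe(); delta(s,[.544,.1159,.112])
d=viewer.get_image("wrist"); cv2.imwrite("pics/w4.png",d["frame"][...,::-1]); np.savez("w4.npz",mtx=d["mtx"],extrinsics=d["extrinsics"])
```

```text
pos [0.543  0.1076 0.1111] t 4.4 d tool mm [-2.6 -0.9  8. ] z yaw 65.0 tilt [ 0.017 -1.     0.004] F [-0.15  0.19  0.32]
```

View pics/w4.png

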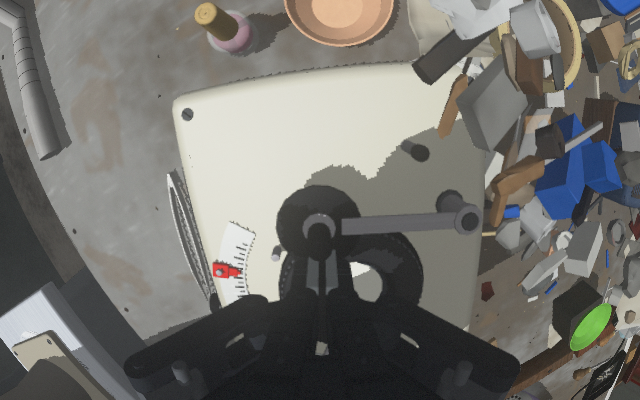

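Emit:
{"method": "carry_out", "body": {
  "motion": [
    [[-0.0005, 0, 0.006], [0, 0, 0], 255],
    [[0.0002, 0, 0.006], [0, 0, 0], 255],
    [[0.0006, 0, 0.006], [0, 0, 0], 255],
    [[0.001, 0, 0.006], [0, 0, 0], 255],
    [[0.0015, 0, 0.006], [0, 0, 0], 255],
    [[0.002, 0, 0.0055], [0, 0, 0], 255],
    [[0.0023, 0, 0.005], [0, 0, 0], 255],
    [[0.0025, 0, 0.005], [0, 0, 0], 255],
    [[0, 0, 0], [0, 0, 0], 255]
  ]
}}

```text
time_s: 5.2
eef_pos: [0.573, 0.1475, 0.1109]
orientation: [-0.69, 0.691, -0.148, 0.159]
wrist_force: [-1.0, -0.5, -0.8]
grip_width: 0.001
```

Run:
```python
from cell import env, viewer; from h import *
s=env.observe(); delta(s,[.581,.1535,.112])
d=viewer.get_image("wrist"); cv2.imwrite("pics/w5.png",d["frame"][...,::-1]); np.savez("w5.npz",mtx=d["mtx"],extrinsics=d["extrinsics"])
```

```text
pos [0.573  0.1475 0.1109] t 5.2 d tool mm [ 4.7 -1.   8.8] z yaw 64.9 tilt [ 0.015 -1.     0.002] F [-0.99 -0.53 -0.76]
```

View pics/w5.png

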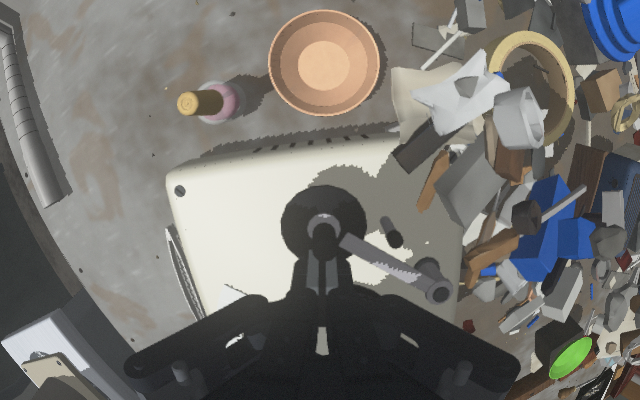

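Emit:
{"method": "carry_out", "body": {
  "motion": [
    [[0.002, 0, 0.003], [0, 0, 0], 255],
    [[0.002, 0, 0.003], [0, 0, 0], 255],
    [[0.002, 0, 0.003], [0, 0, 0], 255],
    [[0, 0, 0], [0, 0, 0], 255]
  ]
}}

```text
time_s: 5.58
eef_pos: [0.5815, 0.1517, 0.1106]
orientation: [-0.689, 0.691, -0.15, 0.159]
wrist_force: [-0.3, 0.1, -0.2]
grip_width: -0.002
```

Run:
```python
from cell import env, viewer; from h import *
s=env.observe(); delta(s,[.581,.1535,.112])
d=viewer.get_image("wrist"); cv2.imwrite("pics/w6.png",cv2.resize(d["frame"][170:310,250:470,::-1],None,fx=3,fy=3))
```

```text
pos [0.5815 0.1517 0.1106] t 5.58 d tool mm [-1.3 -1.4  1.4] z yaw 64.8 tilt [ 0.013 -1.    -0.001] F [-0.29  0.13 -0.21]
```

View pics/w6.png

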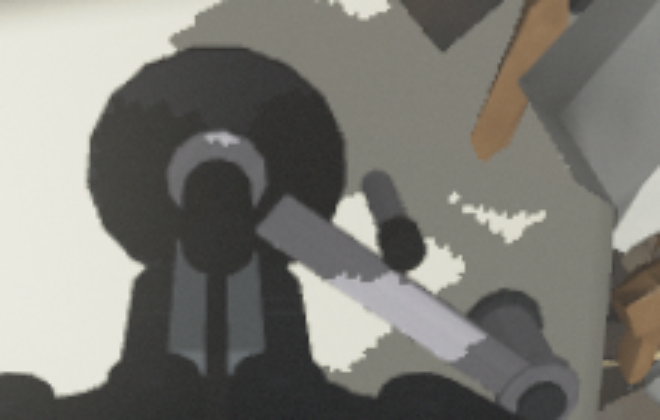

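Emit:
{"method": "carry_out", "body": {
  "motion": [
    [[0.0015, 0, 0.002], [0, 0, 0], 255],
    [[0.0015, 0, 0.002], [0, 0, 0], 255],
    [[0, 0, 0], [0, 0, 0], 255]
  ]
}}

```text
time_s: 5.88
eef_pos: [0.5825, 0.1511, 0.1099]
orientation: [-0.686, 0.694, -0.152, 0.157]
wrist_force: [0.5, -0.3, 0.3]
grip_width: -0.001
```

Run:
```python
from cell import env, viewer; from h import *
s=env.observe(); delta(s,[.581,.1535,.112])
d=viewer.get_image("wrist"); cv2.imwrite("pics/w7.png",cv2.resize(d["frame"][170:310,250:470,::-1],None,fx=3,fy=3))
```

```text
pos [0.5825 0.1511 0.1099] t 5.88 d tool mm [-2.4 -2.2  1.5] z yaw 64.7 tilt [ 0.008 -1.    -0.008] F [ 0.47 -0.28  0.33]
```

View pics/w7.png

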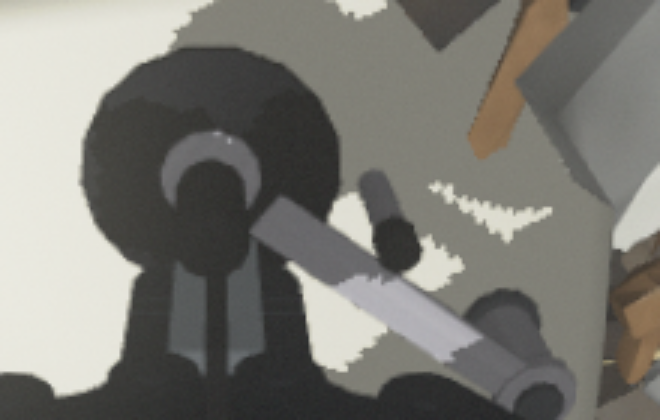

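Run:
```python
from cell import env, viewer; from h import *
d=viewer.get_image("wrist")
C=np.array([.547,.067])
def base(p,y): c,s=np.cos(y),np.sin(y); q=p[:2]-C; return np.array([c*q[0]+s*q[1],-s*q[0]+c*q[1]])
p=wcast(d,(431,303.3),.09); k=wcast(d,(320.3,228.7),.086)
print(p,k,np.hypot(*(p-k)[:2]),np.arctan2(*(k-p)[:2][::-1]), base(p,-.311),base(k,-.311))
# unwrapped: 0 -> toward C, using pivot (70,50): 
v=base(k,-.311)-base(p,-.311); print("stop ang",(np.arctan2(-50,-70)-np.arctan2(v[1],v[0]))%(2*np.pi))
t=viewer.get_image("top"); cv2.imwrite("pics/t7.png",cv2.resize(t["frame"][130:260,250:410,::-1],None,fx=4,fy=4,interpolation=cv2.INTER_CUBIC))
```

```text
[0.6297706  0.09465949 0.09      ] [0.58989086 0.1679982  0.086     ] 0.08348030219549533 2.0688474736494866 [0.07033583 0.05166131] [0.00992676 0.10927819]
stop ang 1.381994665923128
```

Emit:
{"method": "carry_out", "body": {
  "motion": [
    [[0.002, 0, 0.003], [0, 0, 0], 255],
    [[0.002, 0, 0.003], [0, 0, 0], 255]
  ]
}}

```text
time_s: 6.2
eef_pos: [0.5841, 0.1509, 0.1092]
orientation: [-0.683, 0.697, -0.156, 0.154]
wrist_force: [-7.8, -5.3, 3.8]
grip_width: 0.0
```

Emit:
{"method": "carry_out", "body": {
  "motion": [
    [[-0.004, 0, -0.01], [0, 0, 0], 255],
    [[-0.004, 0, -0.015], [0, 0, 0], 255],
    [[0, -0.025, -0.01], [0, 0, 0], 255],
    [[0, -0.025, -0.01], [0, 0, 0], 255],
    [[0, -0.02, -0.02], [0, 0, 0], 255],
    [[0, 0, -0.025], [0, 0, 0], 255],
    [[0, 0, -0.025], [0, 0, 0], 255],
    [[0, 0, -0.025], [0, 0, 0], 255],
    [[0, 0, -0.025], [0, 0, 0], 255],
    [[0, 0, 0], [0, 0, 0], 255]
  ]
}}

```text
time_s: 7.03
eef_pos: [0.514, 0.0086, 0.1872]
orientation: [-0.689, 0.692, -0.146, 0.158]
wrist_force: [-0.3, -0.6, -0.3]
grip_width: 0.001
```

```bash
cat >> h.py <<'E'
def rotneed(s,yaw):
    a=np.radians(yaw); Z=np.array([np.cos(a),np.sin(a),0]);Y=np.array([0,0,-1.]);X=np.cross(Y,Z)
    print("rotvec deg",np.degrees(R.from_matrix(rot(s).T@np.c_[X,Y,Z]).as_rotvec()).round(2))
E
python3 - <<'E'
from cell import env, viewer; from h import *
s=env.observe(); delta(s,[.511,-.012,.16]); rotneed(s,98)
d=viewer.get_image("wrist"); cv2.imwrite("pics/w8.png",d["frame"][...,::-1]); np.savez("w8.npz",mtx=d["mtx"],extrinsics=d["extrinsics"])
E
```

```text
pos [0.514  0.0086 0.1872] t 7.03 d tool mm [  5.4  27.3 -19.9] z yaw 65.1 tilt [ 0.018 -1.    -0.001] F [-0.34 -0.6  -0.31]
rotvec deg [  0.34 -32.85   1.  ]
```

View pics/w8.png

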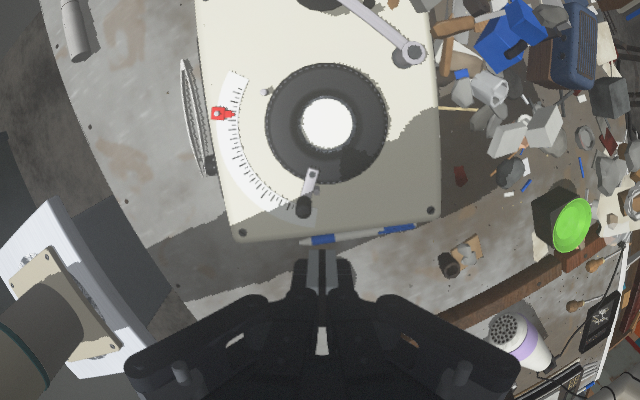

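Emit:
{"method": "carry_out", "body": {
  "motion": [
    [[0, 0, -0.01], [0, -6.6, 0], 255],
    [[0, 0, -0.01], [0, -6.6, 0], 255],
    [[0, 0, 0], [0, -6.6, 0], 255],
    [[0, 0, 0], [0, -6.6, 0], 255],
    [[0, 0, 0], [0, -6.6, 0], 255],
    [[0, 0, 0], [0, 0, 1], 255]
  ]
}}

```text
time_s: 7.58
eef_pos: [0.5156, -0.001, 0.1901]
orientation: [-0.703, 0.706, 0.068, -0.057]
wrist_force: [-0.4, 0.8, 0.2]
grip_width: -0.002
```

Run:
```python
from cell import env, viewer; from h import *
s=env.observe(); delta(s,[.511,-.012,.16]); rotneed(s,98)
d=viewer.get_image("wrist"); cv2.imwrite("pics/w9.png",d["frame"][...,::-1]); np.savez("w9.npz",mtx=d["mtx"],extrinsics=d["extrinsics"])
im=d["frame"]; cv2.imwrite("pics/w9z.png",cv2.resize(im[80:280,200:440,::-1],None,fx=3,fy=3,interpolation=cv2.INTER_CUBIC))
```

```text
pos [ 0.5156 -0.001   0.1901] t 7.58 d tool mm [-7.  30.  -9.8] z yaw 100.2 tilt [ 0.016 -1.    -0.005] F [-0.45  0.75  0.22]
rotvec deg [0.29 2.18 0.9 ]
```

View pics/w9z.png

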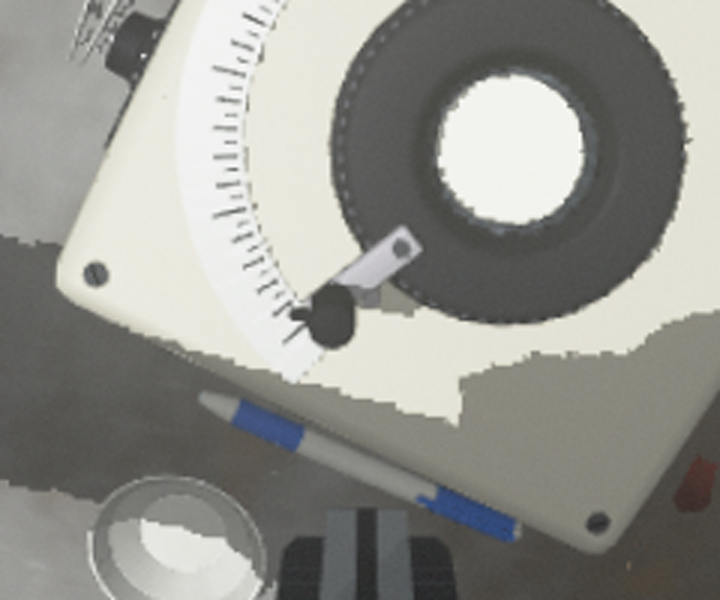

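Run:
```python
from h import *
d=dict(np.load("w9.npz")); f=lambda z,u,v:wcast(d,(200+u/3,80+v/3),z)
C=f(.070,511,149); print("C hole",C)
k=f(.105,333,320); print("knob",k,np.hypot(*(k-C)[:2]),np.arctan2(*(k-C)[1::-1]))
p=f(.059,291,314); print("ptr",p,np.hypot(*(p-C)[:2]),np.arctan2(*(p-C)[1::-1]))
d=dict(np.load("w8.npz"));im=cv2.imread("pics/w8.png")
C8=wcast(d,(327.5,124),.07); print("C8",C8)
hsv=cv2.cvtColor(im,cv2.COLOR_BGR2HSV); m=(hsv[...,1]>150)&((hsv[...,0]<8)|(hsv[...,0]>172))
m[:100]=0;m[130:]=0;m[:,:200]=0;m[:,250:]=0
v,u=np.nonzero(m); Q=np.array([wcast(d,(a,b),.061) for a,b in zip(u,v)])
for Cc in (C8,):
    r=np.hypot(*(Q-Cc).T[:2]);th=np.arctan2(*(Q-Cc).T[1::-1]); i=np.argsort(r)[:4]; print(len(u),r.min(),r.max(),th.mean(),th[i],u[i],v[i],Q[i].mean(0))
cv2.imwrite("pics/w8z.png",cv2.resize(im[60:240,190:400],None,fx=3.5,fy=3.5,interpolation=cv2.INTER_CUBIC))
```

```text
C hole [0.54475629 0.0656474  0.07      ]
knob [0.50546268 0.02099139 0.105     ] 0.05948232604276916 -2.2924047140943413
ptr [0.49479604 0.00746117 0.059     ] 0.07669201704522506 -2.280277370160337
C8 [0.54722065 0.06504008 0.07      ]
145 0.07718534276124936 0.09582747322785203 2.585723719349911 [2.59647482 2.58578868 2.59711263 2.58653677] [233 233 232 232] [115 114 115 114] [0.48103169 0.10563133 0.061     ]
```

View pics/w8z.png

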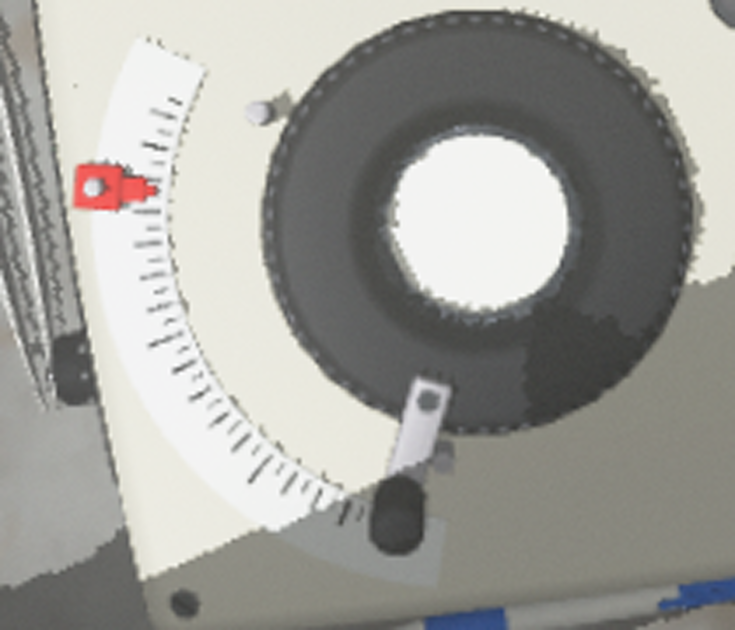

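Emit:
{"method": "carry_out", "body": {
  "motion": [
    [[-0.006, 0, -0.006], [0, 0, 0], 255],
    [[0, 0.02, 0], [0, 1, 1], 255],
    [[0, 0.02, 0], [0, 0, 0], 255],
    [[0, 0.02, 0], [0, 0, 0], 255],
    [[0, 0.015, 0], [0, 0, 0], 255],
    [[0, 0.008, 0], [0, 0, 0], 255],
    [[0, 0, 0], [0, 0, 0], 255]
  ]
}}

```text
time_s: 8.22
eef_pos: [0.5183, -0.0048, 0.1064]
orientation: [-0.704, 0.706, 0.06, -0.05]
wrist_force: [0.5, 0.5, -0.3]
grip_width: 0.001
```

Run:
```python
from cell import env, viewer; from h import *
s=env.observe(); delta(s,[.5095,.0008,.107]); rotneed(s,98)
a=np.radians(98);Z=np.array([np.cos(a),np.sin(a)]);X=np.array([Z[1],-Z[0]]);C=np.array([.5465,.066])
f=np.linspace(-2.285,-3.695,22);K=C+.062*np.c_[np.cos(f),np.sin(f)]
for g,b,k in zip(f[1:],np.diff(K,axis=0),K[1:]): print(round(g,2),(b@X*1000).round(1),(b@Z*1000).round(1),(k-.017*Z).round(4))
d=viewer.get_image("wrist"); cv2.imwrite("pics/w10.png",d["frame"][...,::-1])
```

```text
pos [ 0.5183 -0.0048  0.1064] t 8.22 d tool mm [-7.9 -0.7  6.8] z yaw 98.9 tilt [ 0.013 -1.    -0.003] F [ 0.52  0.49 -0.25]
rotvec deg [0.19 0.91 0.76]
-2.35 -2.6 3.2 [0.5052 0.0051]
-2.42 -2.4 3.4 [0.5023 0.0082]
-2.49 -2.2 3.6 [0.4997 0.0114]
-2.55 -1.9 3.7 [0.4973 0.0148]
-2.62 -1.7 3.8 [0.4951 0.0183]
-2.69 -1.4 3.9 [0.4931 0.022 ]
-2.76 -1.2 4.0 [0.4914 0.0258]
-2.82 -0.9 4.1 [0.49   0.0297]
-2.89 -0.6 4.1 [0.4888 0.0337]
-2.96 -0.3 4.1 [0.4879 0.0378]
-3.02 -0.0 4.2 [0.4873 0.0419]
-3.09 0.2 4.2 [0.4869 0.046 ]
-3.16 0.5 4.1 [0.4869 0.0502]
-3.22 0.8 4.1 [0.4871 0.0543]
-3.29 1.1 4.0 [0.4876 0.0585]
-3.36 1.3 3.9 [0.4883 0.0626]
-3.43 1.6 3.8 [0.4894 0.0666]
-3.49 1.8 3.7 [0.4907 0.0705]
-3.56 2.1 3.6 [0.4922 0.0744]
-3.63 2.3 3.5 [0.4941 0.0781]
-3.7 2.6 3.3 [0.4961 0.0818]
```

View pics/w10.png

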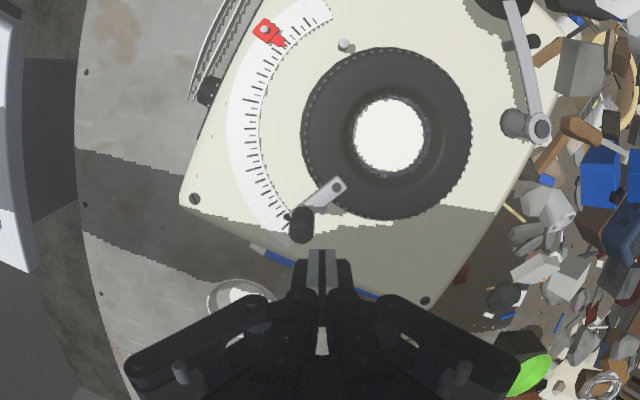

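Emit:
{"method": "carry_out", "body": {
  "motion": [
    [[-0.006, 0, 0], [0, 0, 0], 255],
    [[-0.005, 0, 0], [0, 0, 0], 255],
    [[-0.001, 0, 0.005], [0, 0, 0], 255],
    [[-0.003, 0, 0.005], [0, 0, 0], 255],
    [[-0.0025, 0, 0.005], [0, 0, 0], 255],
    [[-0.002, 0, 0.004], [0, 0, 0], 255],
    [[-0.002, 0, 0.004], [0, 0, 0], 255],
    [[0, 0, 0], [0, 0, 0], 255]
  ]
}}

```text
time_s: 8.93
eef_pos: [0.4922, 0.0136, 0.1102]
orientation: [-0.703, 0.707, 0.06, -0.047]
wrist_force: [-0.2, -0.5, -1.3]
grip_width: 0.004
```

Run:
```python
from cell import env, viewer; from h import *
s=env.observe(); delta(s,[.4973,.0148,.107]); rotneed(s,98)
d=viewer.get_image("wrist"); cv2.imwrite("pics/w11.png",d["frame"][...,::-1])
```

```text
pos [0.4922 0.0136 0.1102] t 8.93 d tool mm [5.2 3.3 0.5] z yaw 98.7 tilt [ 0.018 -1.    -0.008] F [-0.17 -0.45 -1.27]
rotvec deg [0.44 0.72 1.04]
```

View pics/w11.png

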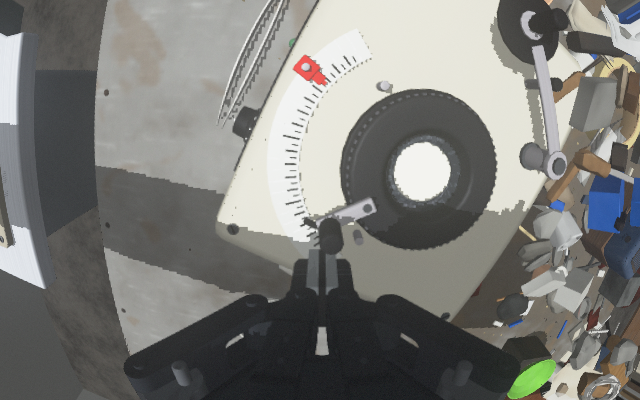

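Emit:
{"method": "carry_out", "body": {
  "motion": [
    [[0, 0.002, 0.004], [0, 0, 0.5], 255],
    [[0, 0.001, 0.004], [0, 0, 0.5], 255],
    [[0, 0, 0.004], [0, 0, 0], 255],
    [[0, 0, 0.004], [0, 0, 0], 255],
    [[0, 0, 0.004], [0, 0, 0], 255],
    [[0, 0, 0.004], [0, 0, 0], 255],
    [[0, 0, 0.004], [0, 0, 0], 255],
    [[0, 0, 0.004], [0, 0, 0], 255],
    [[0, 0, 0], [0, 0, 0], 255]
  ]
}}

```text
time_s: 9.73
eef_pos: [0.4854, 0.0475, 0.1064]
orientation: [-0.702, 0.708, 0.052, -0.055]
wrist_force: [-1.4, -0.5, -0.3]
grip_width: -0.002
```

Run:
```python
from cell import env, viewer; from h import *
s=env.observe(); delta(s,[.4869,.046,.107]); rotneed(s,98)
d=viewer.get_image("wrist"); cv2.imwrite("pics/w12.png",d["frame"][...,::-1])
```

```text
pos [0.4854 0.0475 0.1064] t 9.73 d tool mm [ 1.3 -0.6 -1.7] z yaw 98.7 tilt [-0.006 -1.    -0.009] F [-1.44 -0.5  -0.26]
rotvec deg [ 0.53  0.69 -0.32]
```

View pics/w12.png

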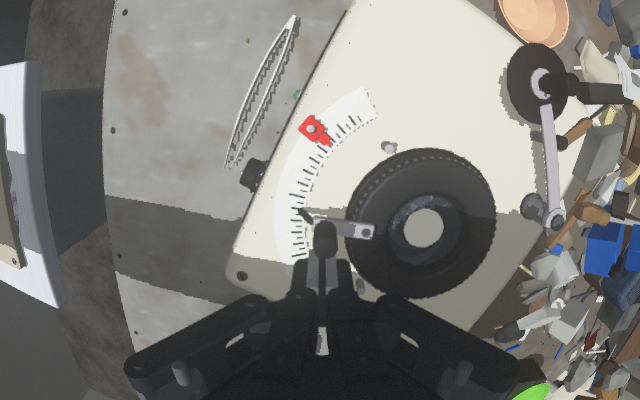

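Emit:
{"method": "carry_out", "body": {
  "motion": [
    [[0.001, 0, 0.004], [0, 0, 0], 255],
    [[0.001, 0, 0.004], [0, 0, 0], 255],
    [[0.001, 0, 0.004], [0, 0, 0], 255],
    [[0.001, 0, 0.004], [0, 0, 0], 255],
    [[0.002, 0, 0.004], [0, 0, 0], 255],
    [[0.002, 0, 0.004], [0, 0, 0], 255],
    [[0, 0, 0], [0, 0, 0], 255]
  ]
}}

```text
time_s: 10.37
eef_pos: [0.4906, 0.0749, 0.1062]
orientation: [-0.702, 0.708, 0.052, -0.055]
wrist_force: [-0.4, -0.7, 0.6]
grip_width: -0.001
```

Run:
```python
from cell import env, viewer; from h import *
s=env.observe(); delta(s,[.4961,.0818,.107]); rotneed(s,98)
d=viewer.get_image("wrist"); cv2.imwrite("pics/w13.png",d["frame"][...,::-1]); cv2.imwrite("pics/w13z.png",cv2.resize(d["frame"][110:310,230:450,::-1],None,fx=3,fy=3,interpolation=cv2.INTER_CUBIC)); np.savez("w13.npz",mtx=d["mtx"],extrinsics=d["extrinsics"])
```

```text
pos [0.4906 0.0749 0.1062] t 10.37 d tool mm [ 6.5 -0.9  5.9] z yaw 98.7 tilt [-0.005 -1.    -0.009] F [-0.36 -0.72  0.55]
rotvec deg [ 0.51  0.67 -0.27]
```

View pics/w13z.png

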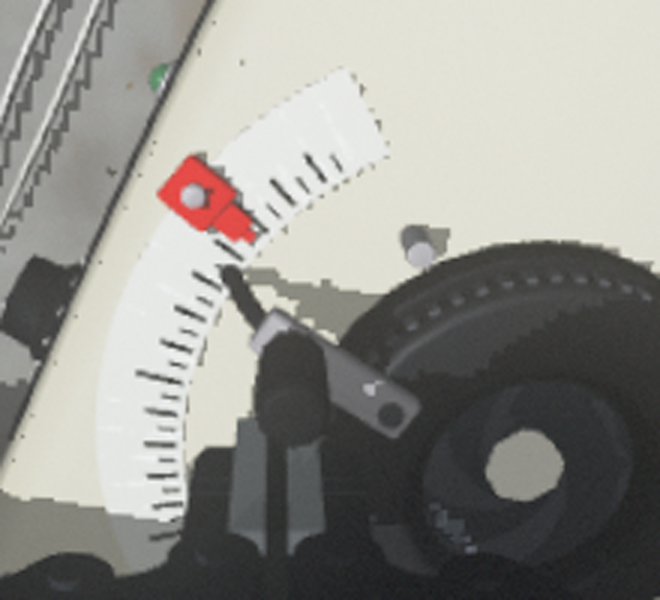

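Run:
```python
from h import *
d=dict(np.load("w13.npz")); f=lambda z,u,v:wcast(d,(230+u/3,110+v/3),z)
C=f(.066,525,465)
for n,q in [("ptr",f(.059,224,266)),("idx",f(.059,252,240))]: print(n,q,np.hypot(*(q-C)[:2]),np.arctan2(*(q-C)[1::-1]))
print(C)
a=f(.059,224,266);b=f(.059,252,240);print(np.hypot(*(a-b)[:2]))
```

```text
ptr [0.47662624 0.10002238 0.059     ] 0.07468607673832016 2.7071907781378095
idx [0.48124258 0.10606819 0.059     ] 0.07341960650527359 2.6058570674430537
[0.54437562 0.06858941 0.066     ]
0.007606735073239065
```

Emit:
{"method": "carry_out", "body": {
  "motion": [
    [[0.001, 0, 0.0015], [0, 0, 0], 255],
    [[0.001, 0, 0.0015], [0, 0, 0], 255],
    [[0, 0, 0], [0, 0, 0], 255]
  ]
}}

```text
time_s: 10.67
eef_pos: [0.4924, 0.0786, 0.1062]
orientation: [-0.702, 0.708, 0.052, -0.055]
wrist_force: [-0.2, -1.1, 0.3]
grip_width: -0.004
```

Run:
```python
from cell import env, viewer; from h import *
s=env.observe(); delta(s,[.4961,.0818,.107]); 
d=viewer.get_image("wrist"); cv2.imwrite("pics/w14z.png",cv2.resize(d["frame"][110:310,230:450,::-1],None,fx=3,fy=3,interpolation=cv2.INTER_CUBIC)); np.savez("w14.npz",mtx=d["mtx"],extrinsics=d["extrinsics"])
```

```text
pos [0.4924 0.0786 0.1062] t 10.67 d tool mm [ 4.1 -0.9  2.6] z yaw 98.7 tilt [-0.004 -1.    -0.009] F [-0.21 -1.09  0.28]
```

View pics/w14z.png

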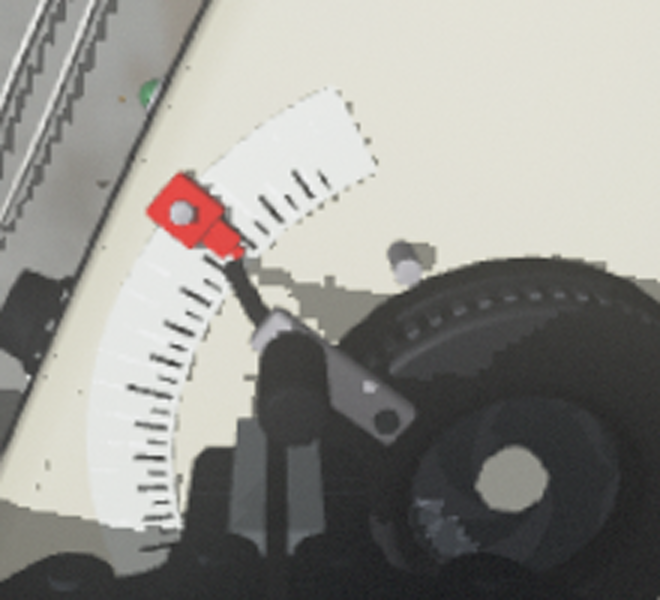

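Emit:
{"method": "carry_out", "body": {
  "motion": [
    [[0.001, 0, 0.0014], [0, 0, 0], 255],
    [[0, 0, 0], [0, 0, 0], 255]
  ]
}}

```text
time_s: 10.88
eef_pos: [0.4933, 0.08, 0.1062]
orientation: [-0.702, 0.708, 0.052, -0.054]
wrist_force: [0.2, -1.6, -1.0]
grip_width: 0.005
```

Run:
```python
from cell import env, viewer; from h import *
s=env.observe(); delta(s,[.4961,.0818,.107]); 
d=viewer.get_image("wrist"); cv2.imwrite("pics/w15z.png",cv2.resize(d["frame"][160:240,270:370,::-1],None,fx=7,fy=7,interpolation=cv2.INTER_CUBIC)); np.savez("w15.npz",mtx=d["mtx"],extrinsics=d["extrinsics"])
```

```text
pos [0.4933 0.08   0.1062] t 10.88 d tool mm [ 3.1 -0.9  1.4] z yaw 98.6 tilt [-0.004 -1.    -0.008] F [ 0.17 -1.57 -1.03]
```

View pics/w15z.png

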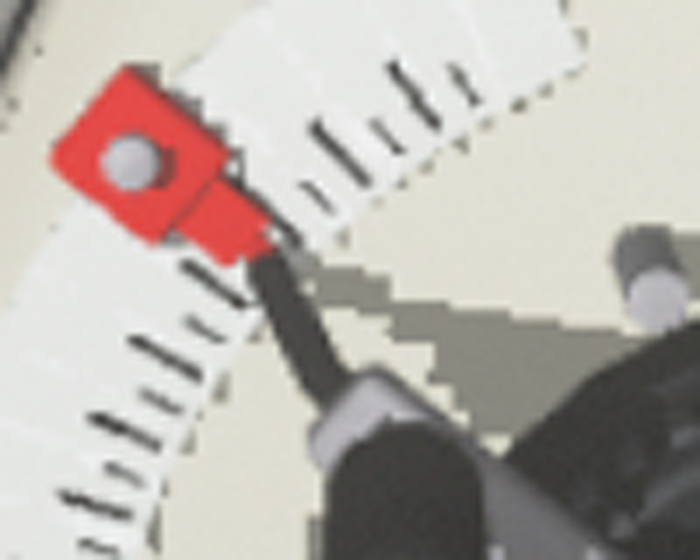

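Emit:
{"method": "carry_out", "body": {
  "motion": [
    [[-0.001, 0, -0.008], [0, 0, 0], 255],
    [[0, 0, -0.01], [0, 0, 0], 255],
    [[0, -0.01, -0.01], [0, 0, 0], 255],
    [[0, -0.02, 0], [0, 0, 0], 255],
    [[0, -0.02, 0], [0, 0, 0], 255],
    [[0, -0.02, 0], [0, 0, 0], 255],
    [[0, -0.01, 0], [0, 0, 0], 255],
    [[0, 0, 0], [0, 0, 0], 255]
  ]
}}

```text
time_s: 11.6
eef_pos: [0.4989, 0.0468, 0.1891]
orientation: [-0.703, 0.708, 0.052, -0.052]
wrist_force: [0.1, 0.1, -0.4]
grip_width: -0.0
```

Run:
```python
from cell import env, viewer; from h import *
s=env.observe(); delta(s,[.4961,.0818,.107]); 
d=viewer.get_image("wrist"); cv2.imwrite("pics/w16.png",d["frame"][...,::-1]); cv2.imwrite("pics/w16z.png",cv2.resize(d["frame"][100:240,220:400,::-1],None,fx=4,fy=4,interpolation=cv2.INTER_CUBIC)); np.savez("w16.npz",mtx=d["mtx"],extrinsics=d["extrinsics"])
```

```text
pos [0.4989 0.0468 0.1891] t 11.6 d tool mm [ 2.5 81.9 35.5] z yaw 98.5 tilt [-0.001 -1.    -0.007] F [ 0.08  0.13 -0.41]
```

View pics/w16z.png

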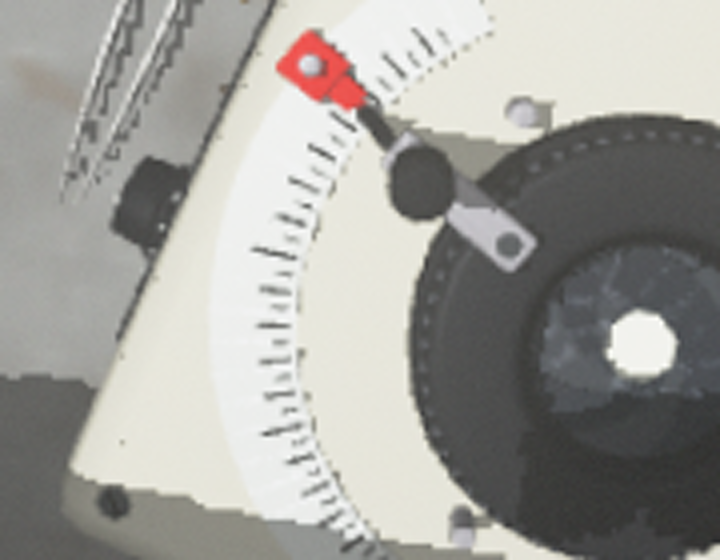

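View pics/w16.png

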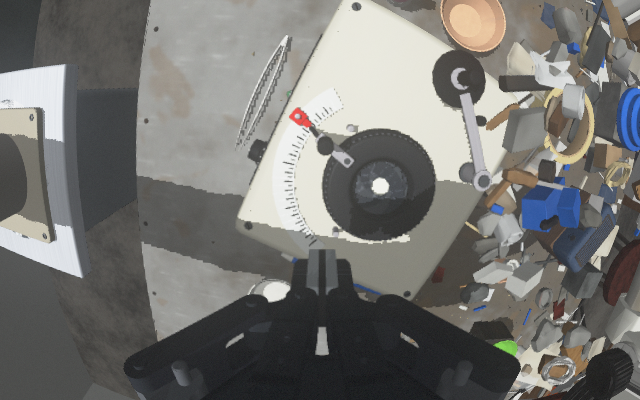

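Run:
```python
from h import *
d=dict(np.load("w16.npz")); f=lambda z,u,v:wcast(d,(220+u/4,100+v/4),z)
C=f(.066,641,344); print("C",C)
for n,q in [("ptr",f(.059,364,107)),("clip screw",f(.063,310,64)),("idx",f(.06,361,101)),("lever screw",f(.079,509,244))]: print(n,q[:2],np.hypot(*(q-C)[:2]),np.arctan2(*(q-C)[1::-1]))
p=wcast(d,(483,181),.09);k=wcast(d,(459,80),.086);v=(k-p)[:2]
print(p,k,np.hypot(*v),"stop",(np.arctan2(-50,-70)-.311-np.arctan2(v[1],v[0]))%(2*np.pi))
```

```text
C [0.54551851 0.06696958 0.066     ]
ptr [0.48117064 0.10612546] 0.0753248403868983 2.5949443254398576
clip screw [0.46931384 0.1136439 ] 0.08936243018669683 2.5920426017186893
idx [0.48041392 0.1073542 ] 0.07661282365247295 2.5863774852986157
lever screw [0.51291055 0.08600743] 0.037758692548254244 2.613139729420377
[0.62566345 0.09142606 0.09      ] [0.58697942 0.1653256  0.086     ] 0.0834122104328312 stop 1.397800767527503
```

Pointer and index agree within about 1 mm, the stop reads about 1.39 rad, and the robot is clear of everything.

Run:
```python
from cell import env
print(env.observe()["qd"].round(3)); print(env.job_done())
```

```text
[-0.014  0.031  0.01   0.022  0.005 -0.016 -0.012]
the job is handed in; nothing more can be done
None
```

I swung the dark-field stop round to its rest and set the iris lever's pointer at the red index, then handed the job in at about 11.6 s. No verdict comes back, so what follows rests on my own image measurements.

- **Stop:** I pushed its knob with the shut fingers until it met the end stop, at about 10 N. Afterwards the image gave about 1.38 to 1.40 rad, above the 1.32 needed. That reading is only good to a few hundredths of a radian.
- **Iris lever:** I pushed its knob round its arc from outside. In the last picture the pointer tip and the index tip were about 1.4 mm apart, with bearings of 2.595 and 2.586 rad from the iris centre. The clip's screw lay at 2.592 rad, so the pointer lines up with the clip. The lever's own screw gave 2.613 rad. This is about 1.6 mm off at the pointer, still inside the 4 mm limit.
- **Index and loose things:** The index measured at the same place before and after, to within about 1.5 mm of measuring error. I saw no sign that any of the loose things had moved, but I did not measure them before and after.
- **Arm at hand-in:** The fingers stood about 60 mm above the works and touched nothing. The joint speeds read up to 0.03 rad/s as the arm settled.

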